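A cup for the new player

TASK

Set the can, the bottle and the flask, which hem in the purple cups, aside on the black tray, standing up; once all three stand there, lift only the top cup off the nested pair and stand it in the middle of the cork mat with the purple ring. Then put the three back, each upright in the middle of its own coaster (can on red, bottle on blue, flask on yellow), leaving the lower cup where it stands and knocking nothing over.

Things in the scene. Friction and masses are not known exactly. Their poses are not given: they have to be found in the camera images.
- can: tall red drinks can with an aluminium top, 58 mm across, 150 tall, about 0.3 kg, full (rigid). Plain cylinder from 6 to 146 above its origin: grip it there, best near the top. Origin: centre of its underside; z up.
- bottle: white squeeze bottle with a blue screw cap, about 0.18 kg, rigid, 165 mm tall: body 52 across up to 117, then a shoulder, then the round cap, 30 across, from 132 to 165 above its origin: grip it by the cap. Origin: centre of its underside; z up.
- flask: yellow cylindrical drinking flask, 62 mm across, 164 tall, about 0.32 kg; grip its side near the top. Origin: centre of its underside; z up.
- red_coaster: flat round red coaster, 76 mm across, 4 thick, on the dark wooden board (its top 12 above the table): the place of the red can, which stands on it at the start. Origin: centre of its underside; z up.
- blue_coaster: flat round blue coaster, 76 mm across, 4 thick, on the dark wooden board (its top 12 above the table): the place of the white bottle with the blue cap, which stands on it at the start. Origin: centre of its underside; z up.
- yellow_coaster: flat round yellow coaster, 76 mm across, 4 thick, on the dark wooden board (its top 12 above the table): the place of the yellow flask, which stands on it at the start. Origin: centre of its underside; z up.
- top_cup: upper of two equal nested purple plastic cups, open top, 35 g, 70 mm tall: tapered foot (38 across at the bottom, 52 at 42 up), then a straight collar 64 across from 42 to 70 up, which rests on the lower cup's rim, 28 above where that cup's own begins. Grip across the collar, fingertips above 42 (below is the other cup), lift straight up 45 or more. Origin: centre of its underside; z up.
- next_cup: lower purple cup, same shape, standing on the dark wooden board (240 x 250 x 12 mm). The coasters' centres lie 76 from its centre, on two opposite sides and one between them towards the robot; on the fourth side lie only a flat pack of cards and a dealer button. It stays. Origin: centre of its underside; z up.
- side_tray: black rectangular tray, 290 mm long (its x) and 115 wide (its y), rim 12 high and 6 thick, inner floor 5 above the table; empty at the start. Room for the three things in a row along its x, for instance at -85, 0 and +85. Origin: centre of its underside.
- seat_mat: round cork mat with a purple ring, 96 mm across, 4 thick, lying flat on the felt: the new player's place. Origin: centre of its underside; z up.
Not all that is in view belongs to the job. Several things look just like the seat_mat: the one meant starts nearest to the robot's base.

How it is judged:
On the way, in this order (a step that is already met when the one before it is completed fails the run):
1. can, bottle and flask all stand on the black tray while the top cup is still in the stack (x of can in the frame of side_tray between -0.13 and 0.13 m and y of can in the frame of side_tray between -0.045 and 0.045 m and z of each of can, bottle, flask in the frame of side_tray below 0.01 m and angle between each of can, bottle, flask's own z axis and vertical below 0.1 rad and x of bottle in the frame of side_tray between -0.13 and 0.13 m and y of bottle in the frame of side_tray between -0.045 and 0.045 m and x of flask in the frame of side_tray between -0.13 and 0.13 m and y of flask in the frame of side_tray between -0.045 and 0.045 m and distance of top_cup from where it was at the start of the episode below 0.02 m), for 0.2 s.
2. the top cup stands in the middle of the cork mat while the three are still on the tray (horizontal distance between top_cup and seat_mat below 0.012 m and z of top_cup in the frame of seat_mat between 0 and 0.008 m and angle between each of top_cup, can, bottle, flask's own z axis and vertical below 0.1 rad and x of can in the frame of side_tray between -0.13 and 0.13 m and y of can in the frame of side_tray between -0.045 and 0.045 m and z of each of can, bottle, flask in the frame of side_tray below 0.01 m and x of bottle in the frame of side_tray between -0.13 and 0.13 m and y of bottle in the frame of side_tray between -0.045 and 0.045 m and x of flask in the frame of side_tray between -0.13 and 0.13 m and y of flask in the frame of side_tray between -0.045 and 0.045 m), for 0.2 s.
At the end, for the whole second after the job is handed in: Can, bottle and flask stand upright on the red, blue and yellow coaster, each within 12 mm of its centre; the top cup stands upright on the cork mat within 12 mm of its centre; the lower cup is upright within 12 mm of where it was; all released and at rest (horizontal distance between can and red_coaster below 0.012 m and z of can in the frame of red_coaster between 0 and 0.008 m and angle between each of can, bottle, flask, top_cup, next_cup's own z axis and vertical below 0.1 rad and linear speed of each of can, bottle, flask, top_cup, next_cup below 0.02 m/s and angular speed of each of can, bottle, flask, top_cup, next_cup below 0.5 rad/s and horizontal distance between bottle and blue_coaster below 0.012 m and z of bottle in the frame of blue_coaster between 0 and 0.008 m and horizontal distance between flask and yellow_coaster below 0.012 m and z of flask in the frame of yellow_coaster between 0 and 0.008 m and horizontal distance between top_cup and seat_mat below 0.012 m and z of top_cup in the frame of seat_mat between 0 and 0.008 m and distance of next_cup from where it was at the start of the episode below 0.012 m); the robot touches nothing.
It fails at once if the lower cup is dragged up or pushed more than 20 mm (distance of next_cup from where it was at the start of the episode above 0.02 m).
It fails at once if a thing is knocked over (tilted more than 35 degrees) (angle between any of can, bottle, flask, top_cup's own z axis and vertical above 0.6 rad).
It also fails if it takes over 144 s, if anything falls off the work surface, if the arm or the gripper's body presses on something with over 40 N, if the wrist force passes 120 N, or if a joint passes its speed limit or range.

ROBOT

A 7-joint arm with a two-finger parallel gripper is mounted at the origin on the work surface. World frame = base frame: x ahead of the robot, y to its left, z up, the work surface at z = 0. Lengths are in m, angles in rad, forces in N, time in s.
With the tool pointing down it reaches from about 0.4 to 0.85 m from the base axis. Payload 10.4 kg.
Tool frame: the origin (TCP) lies midway between the tips of the shut fingers; the grasp point (between the pads) lies 19 mm behind it; z points along the fingers, x is the direction in which the jaws open and shut, and the axes are right-handed (so a half turn about z gives the same grasp; the last joint's range is limited). The gripper opens to 85 mm and grips with 20 to 120 N. Pads are 22 mm wide; open, the fingers measure 114 mm over their backs; the gripper's body (76 mm by 85 mm) begins 54 mm behind the grasp point. The pads swing forward as they close: fully open they stand 13 mm farther back than shut.
Start: joints at [-1.267, 0.332, -0.065, 1.46, 0.022, 1.35, -0.088], TCP at [0.201, 0.592, 0.231] pointing down, gripper open.
Joint ranges: [-2.6, 2.6], [-0.5, 2.12], [-1.47, 1.34], [0.16, 2.42], [-1.27, 4.41], [0.06, 2.06], [-2.6, 2.6]. Speed limits (rad/s): [2.22, 2.22, 2.79, 2.79, 3.14, 3.14, 3.14].

INTERFACE

Orientations are given as a unit quaternion [x, y, z, w].
In Python, from workcell import manip, cams gives the robot as it stands.
- The arm moves only by the tool move_arm, never from a script. Its argument "moves" is a list of rows, each a list of 7 numbers: the turn, a rotation vector about the tool's x, y, z in degrees, then the shift along the tool's x, y, z in m, then the finger opening in m, from 0 to 0.0854. A call has 1 to 10 rows; each row is the pose to reach, as a shift and turn from the pose commanded when the call began, along the tool's axes at that moment; what a row does not reach only later rows make up. A row lasts 1/10 s, in which the tool goes at most 50 mm and 8.59 degrees, less where a joint would pass 70% of its speed; a pose out of reach is approached as far as the arm can. A call with a gripper value outside its range is refused whole. The fingers move at their own pace and stop on an object; "grip_force" is the grip in N (left out, the last holds). Time passes only in rows, so rows that repeat a pose let the fingers close. It gives the time, the measured TCP pose, the force and the opening at its end, in the units of the state.
- manip.get_obs(): the state, without advancing time (a new reading comes with each control period).
- cams.camera(name): name is "side" or "top"; returns the picture (480x640x3 uint8, red, green, blue); there is no depth.
- cams.camera_params(name): a dict with "fx", "fy", "cx", "cy" (pixels), "dist_coeffs" ([k1, k2, p1, p2, k3] as OpenCV has them; the pictures are not rectified), "xyz" and "rotation" of the camera in the world. Camera axes: x right, y up, looking along -z (the intrinsics and any distortion apply to the point x, -y, -z); pixel columns grow to the right and rows downward; lengths in m; the calibration is good to about 2 mm. A picture is of the moment at which its call begins. camera_params takes no time and is no camera call.
- manip.hand_in(): hands the job in, once; it reports no verdict.
The state is a dict: "clock": time; "joint_pos": joint angles; "joint_velocities": joint speeds; "tau": joint torques, N m; "position": TCP position; "ee_rot": TCP orientation; "ft_force": force on the tool from outside, world axes, zero at the start; "torque": the same for the moment, N m; "grip_width": opening from 0.0 (shut) to 1.0 (fully open).
Only numpy, scipy, OpenCV 4.12 (cv2) and the standard library are available. Lean on these libraries where they do the work, as an engineer would, in place of code of your own. Each camera call takes 0.05 s, during which the arm holds its last target. There are 200 camera calls.

## Working session

There is one attempt and no reset: what is moved stays moved. The work goes in short steps, Python scripts to look and compute and a tool call to move; the robot and the scene stay as the last step left them, time stands still between calls to the robot, and variables do not carry over. Pictures are saved under pics/ and viewed, about 12 in all and at most 16, crops included, and the job is handed in when it is done.

Besides the shell and the picture viewer there is one more tool, called after "Emit:" by a JSON object that holds its "name" and its "arguments", one argument or row to a line. move_arm: Moves the arm, as the interface text tells. Its arguments: {"type":"object","properties":{"moves":{"type":"array","items":{"type":"array","items":{"type":"number"}}},"grip_force":{"type":"number"}},"required":["moves"]}

```bash
mkdir -p pics; ls; python3 - <<'E'
from workcell import manip,cams
import cv2
print(manip.get_obs())
for n in("side","top"):
    print(cams.camera_params(n)); cv2.imwrite(f"pics/{n}0.png",cams.camera(n)[:,:,::-1])
E
```

```text
pics
{'clock': 0.0, 'joint_pos': array([-1.26658572,  0.33288794, -0.06466242,  1.46093408,  0.02158464,
        1.34990841, -0.08852525]), 'joint_velocities': array([-0.00101401, -0.00027905,  0.00017513,  0.00181364, -0.00053909,
       -0.00018726, -0.00078037]), 'tau': array([-1.44390438e-04, -6.25446367e+01,  4.92179347e-02, -3.91594255e+01,
        1.62663928e-02,  1.00043637e-02, -1.85825243e-06]), 'position': array([0.20054117, 0.59155619, 0.23050926]), 'ee_rot': array([ 8.12731325e-01,  5.82638200e-01, -5.67192857e-04,  4.46091168e-04]), 'ft_force': array([0.36753462, 0.33808598, 0.22206241]), 'torque': array([-0.04961579,  0.03533366,  0.00303433]), 'grip_width': 1.0022992588868194}
{'fx': 602.732701412408, 'fy': 602.732701412408, 'cx': 326.68469803568087, 'cy': 232.97981042519783, 'dist_coeffs': array([-0.02406085,  0.        ,  0.        ,  0.        ,  0.        ]), 'xyz': array([-0.16655198, -0.70148951,  0.61790027]), 'rotation': array([ 0.46681226, -0.18687222, -0.32842407,  0.79956408])}
{'fx': 548.593935426044, 'fy': 548.593935426044, 'cx': 321.13274741968604, 'cy': 241.13608777006843, 'dist_coeffs': array([-0.11727721,  0.        ,  0.        ,  0.        ,  0.        ]), 'xyz': array([ 0.4291963 , -0.00480923,  1.01476737]), 'rotation': array([ 0.04542603, -0.03991746, -0.70333348,  0.7082832 ])}
```

View pics/top0.png

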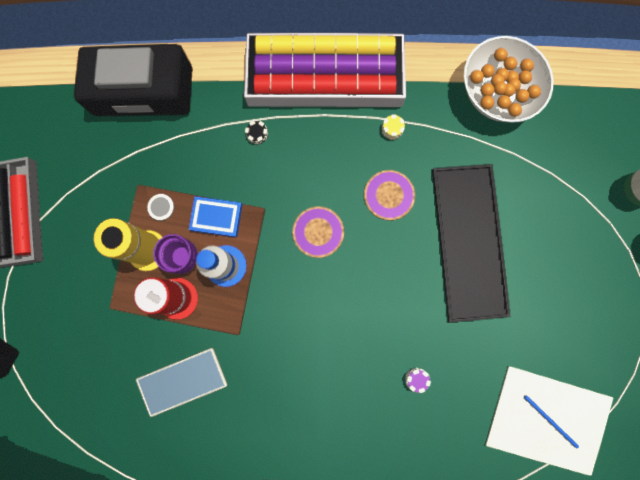

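View pics/side0.png

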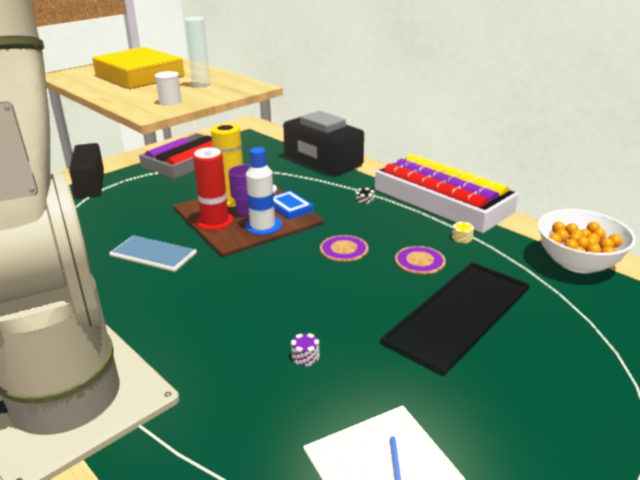

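```bash
cat >h.py <<'E'
import numpy as np,cv2
from scipy.spatial.transform import Rotation as R
from workcell import manip,cams
def KD(n):
    p=cams.camera_params(n); return p,np.array([[p['fx'],0,p['cx']],[0,p['fy'],p['cy']],[0,0,1]]),np.array(p['dist_coeffs'])
def cast(n,u,v,z):
    p,K,D=KD(n); a=cv2.undistortPoints(np.array([[[u,v]]],float),K,D)[0,0]
    d=R.from_quat(p['rotation']).apply([a[0],-a[1],-1.]); o=np.array(p['xyz'])
    return (o+d*(z-o[2])/d[2])
def proj(n,P):
    p,K,D=KD(n); q=R.from_quat(p['rotation']).inv().apply(np.array(P,float).reshape(-1,3)-p['xyz'])*[1,-1,-1]
    return cv2.projectPoints(q,np.zeros(3),np.zeros(3),K,D)[0][:,0]
def shot(n,f=None):
    im=cams.camera(n)[:,:,::-1].copy()
    if f: cv2.imwrite('pics/'+f,im)
    return im
def mask(im,lo,hi):
    h=cv2.cvtColor(im,cv2.COLOR_BGR2HSV); return cv2.inRange(h,np.array(lo),np.array(hi))
def tomove(dp):
    "world shift -> tool axes shift from measured pose"
    return R.from_quat(manip.get_obs()['ee_rot']).inv().apply(dp)
E
python3 - <<'E'
from h import *
im=cv2.imread('pics/top0.png')
# mats
for n,u,v,z in [('matA',318,232,.004),('matB',389,195,.004)]:
    print(n,cast('top',u,v,z), np.linalg.norm(cast('top',u,v,z)[:2]))
m=mask(im,(125,80,60),(165,255,255))
for c in cv2.findContours(m,0,2)[0]:
    if cv2.contourArea(c)>150:
        (u,v),wh,a=cv2.fitEllipse(c); print('purple',u,v,wh,cast('top',u,v,.004)[:2],cast('top',u,v,.11)[:2])
# dark tray
m=mask(im,(0,0,0),(180,120,60))
for c in cv2.findContours(m,0,2)[0]:
    if cv2.contourArea(c)>5000:
        r=cv2.minAreaRect(c); print('dark',r,[cast('top',*p,.012)[:2].round(4) for p in cv2.boxPoints(r)],cast('top',*r[0],.012))
cr=cv2.resize(im[170:350,90:290],None,fx=4,fy=4,interpolation=cv2.INTER_CUBIC)[:600,:800]
s=cv2.imread('pics/side0.png')
cv2.imwrite('pics/crop.png',np.ascontiguousarray(cr))
cv2.imwrite('pics/crops.png',cv2.resize(s[115:265,165:325],None,fx=4,fy=4,interpolation=cv2.INTER_CUBIC))
E
```

```text
matA [0.56891385 0.00949295 0.004     ] 0.568993047488214
matB [ 0.6399704  -0.12329675  0.004     ] 0.6517393646855243
purple 418.3341064453125 381.0086669921875 (18.216720581054688, 19.644664764404297) [ 0.29678849 -0.17512617] [ 0.31067421 -0.15726489]
purple 174.89915466308594 254.0718536376953 (38.257179260253906, 44.1960563659668) [0.52566808 0.27686832] [0.51555101 0.24732857]
purple 317.830322265625 231.6093292236328 (45.51018524169922, 46.217445373535156) [0.56964536 0.00981458] [0.55491636 0.00828097]
purple 389.2188415527344 194.53761291503906 (44.53988265991211, 45.565616607666016) [ 0.64085955 -0.12371779] [ 0.61866225 -0.11124776]
purple 323.76025390625 63.6807975769043 (19.924705505371094, 166.9372100830078) [0.90177396 0.00100466] [8.52214354e-01 3.94948399e-04]
dark ((132.4771728515625, 80.47049713134766), (70.46977233886719, 117.40484619140625), 89.14490509033203) [array([0.9445, 0.5073]), array([0.9408, 0.2642]), array([0.794 , 0.2543]), array([0.7942, 0.4902])] [0.86656658 0.37669547 0.012     ]
```

View pics/crop.png

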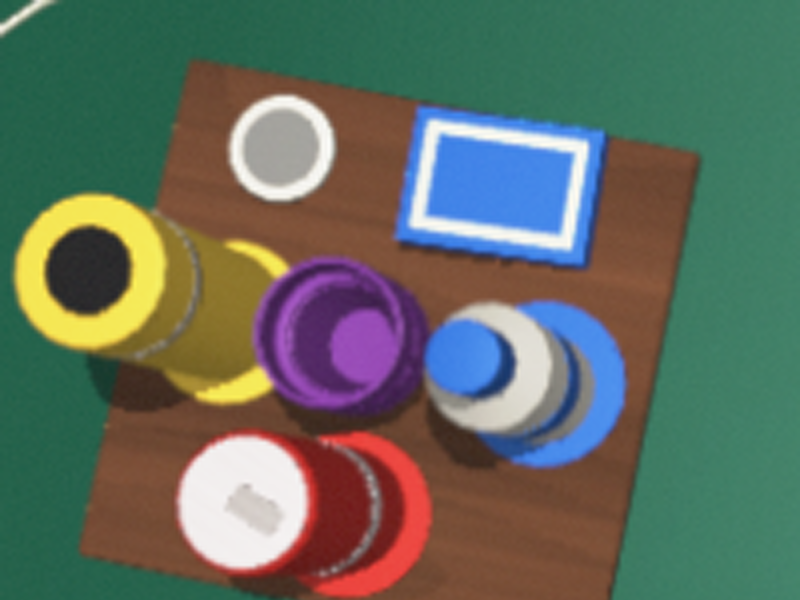

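View pics/crops.png

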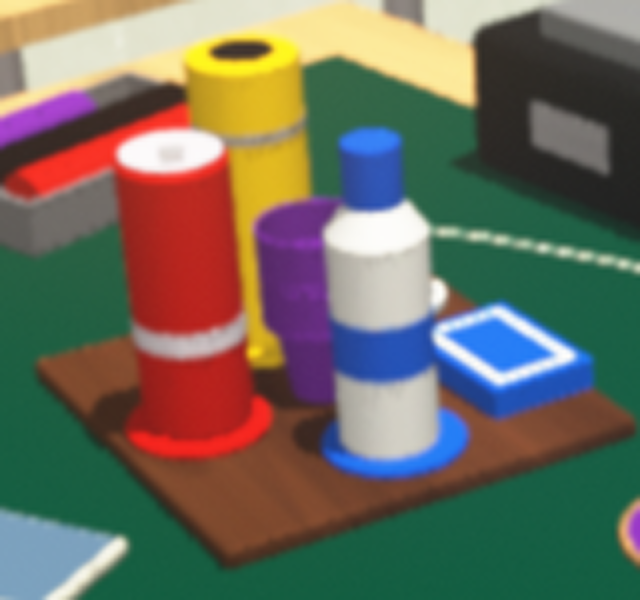

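```bash
python3 - <<'E'
from h import *
im=cv2.imread('pics/top0.png')
for n,u,v,z in [('can',245,502,.166),('flask',90,272,.180),('bottle',463,357,.181),('cup',330,333,.110),('blue',545,383,.016),('red',352,514,.016),('yellow',228,322,.016),('b1',190,60,.012),('b2',700,155,.012),('b3',80,552,.012)]:
    print(n,cast('top',90+u/4,170+v/4,z)[:2].round(4))
g=mask(im,(0,0,0),(180,255,85)); g[:, :425]=0; g[:,520:]=0; g[:155]=0; g[330:]=0
h=cv2.cvtColor(im,cv2.COLOR_BGR2HSV); print(h[240,470],h[240,545])
m=((h[:,:,1]<110)&(h[:,:,2]<90)).astype(np.uint8)*255; m[:,:425]=0; m[:,520:]=0; m[:155]=0; m[330:]=0
c=max(cv2.findContours(m,0,2)[0],key=cv2.contourArea); r=cv2.minAreaRect(c); P=np.array([cast('top',*p,.010)[:2] for p in cv2.boxPoints(r)])
print(r,P.round(4),P.mean(0),np.linalg.norm(np.diff(P,axis=0),axis=1))
d=P[1]-P[0]; print([np.degrees(np.arctan2(*(P[i+1]-P[i])[::-1])) for i in range(3)])
o=manip.get_obs(); print(R.from_quat(o['ee_rot']).as_matrix().round(4))
E
```

```text
can [0.4448 0.2671]
flask [0.5333 0.3288]
bottle [0.5012 0.179 ]
cup [0.5169 0.2515]
blue [0.5038 0.177 ]
red [0.4428 0.2648]
yellow [0.5307 0.3267]
b1 [0.6559 0.3528]
b2 [0.6108 0.1083]
b3 [0.4233 0.3944]
[20  9 82] [ 78 115 137]
((470.5036315917969, 242.23365783691406), (155.5689697265625, 62.4349250793457), 83.92753601074219) [[ 0.691  -0.2031]
 [ 0.7056 -0.3228]
 [ 0.4141 -0.3447]
 [ 0.4023 -0.2286]] [ 0.55326713 -0.27480838] [0.12058719 0.29236957 0.11666593]
[np.float64(-83.04432407675702), np.float64(-175.69971980920968), np.float64(95.79132416802787)]
[[ 3.210e-01  9.471e-01 -3.000e-04]
 [ 9.471e-01 -3.210e-01 -1.200e-03]
 [-1.200e-03  1.000e-04 -1.000e+00]]
```

```bash
cat >>h.py <<'E'
def plan(*targets):
    o=manip.get_obs(); r=R.from_quat(o['ee_rot']).inv(); print(o['position'].round(4),round(o['clock'],2))
    for t in targets: print(t,r.apply(np.array(t)-o['position']).round(4))
E
python3 -c "
from h import *
plan((.4437,.2663,.23),(.4437,.2663,.125))"
```

```text
[0.2005 0.5916 0.2306] 0.1
(0.4437, 0.2663, 0.23) [-0.23    0.3347  0.0009]
(0.4437, 0.2663, 0.125) [-0.2299  0.3347  0.1059]
```

Emit:
{"name": "move_arm", "arguments": {
  "moves": [
    [0,0,0,-0.23,0.335,0,0.085],
    [0,0,0,-0.23,0.335,0,0.085],
    [0,0,0,-0.23,0.335,0,0.085],
    [0,0,0,-0.23,0.335,0,0.085],
    [0,0,0,-0.23,0.335,0,0.085],
    [0,0,0,-0.23,0.335,0,0.085],
    [0,0,0,-0.23,0.335,0,0.085],
    [0,0,0,-0.23,0.335,0,0.085],
    [0,0,0,-0.23,0.335,0,0.085],
    [0,0,0,-0.23,0.335,0,0.085]
  ],
  "grip_force": 40
}}

```text
clock: 1.1
position: [0.4448, 0.265, 0.2311]
ee_rot: [0.814, 0.581, -0.0, 0.0]
ft_force: [0.0, 0.0, 0.1]
grip_width: 0.996
```

```bash
python3 -c "
from h import *
plan((.4437,.2663,.23),(.4437,.2663,.125)); print(manip.get_obs()['joint_pos'])
t=shot('top');s=shot('side')
cv2.imwrite('pics/a.png',np.hstack([cv2.resize(t[150:350,80:280],(400,400)),cv2.resize(s[80:280,130:330],(400,400))]))
print(proj('top',[manip.get_obs()['position']]))"
```

```text
[0.4448 0.265  0.2311] 1.1
(0.4437, 0.2663, 0.23) [ 0.0008 -0.0015  0.0011]
(0.4437, 0.2663, 0.125) [ 0.0009 -0.0015  0.1061]
[-0.81545501  0.09093286  0.20263984  1.75268746 -0.01888818  1.30024067
  0.63181731]
[[136.79509369 295.60928873]]
```

View pics/a.png

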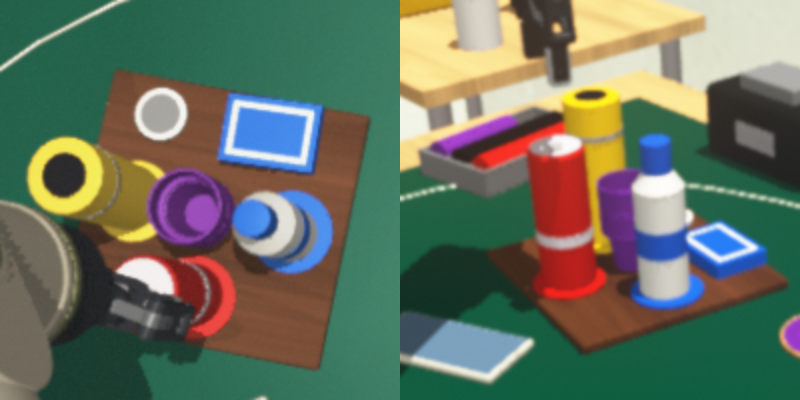

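```bash
python3 -c "
from h import *
o=manip.get_obs();p=o['position'];x=R.from_quat(o['ee_rot']).apply([1,0,0]);z=np.array([0,0,.013])
print(x)
for n in('top','side'):print(n,proj(n,[p+z,p+z+.05*x,p+z-.05*x]), proj(n,[(.4437,.2663,.166),(.4437,.2663,.016)]))
shot('side','s2.png')"
```

```text
[ 3.19580681e-01  9.47559067e-01 -4.83643747e-05]
top [[133.72278391 295.3969424 ]
 [102.27916305 283.69704344]
 [165.83323368 307.21782597]] [[151.74087971 296.23293844]
 [177.21875864 298.00833767]]
side [[202.25045546 115.32589674]
 [195.4416423  108.10351681]
 [209.54177359 123.05987702]] [[207.15149886 153.27494928]
 [214.6214669  219.68168002]]
```

View pics/s2.png

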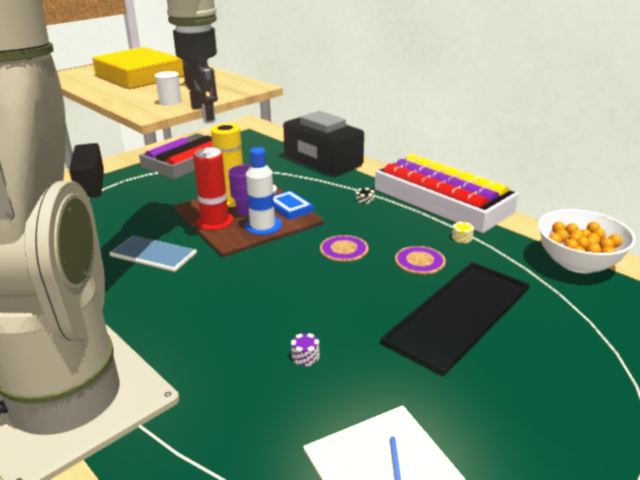

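Emit:
{"name": "move_arm", "arguments": {
  "moves": [
    [0,0,0,0.001,-0.0015,0.03,0.085],
    [0,0,0,0.001,-0.0015,0.06,0.085],
    [0,0,0,0.001,-0.0015,0.09,0.085],
    [0,0,0,0.001,-0.0015,0.106,0.085],
    [0,0,0,0.001,-0.0015,0.106,0.085],
    [0,0,0,0.001,-0.0015,0.106,0.04],
    [0,0,0,0.001,-0.0015,0.106,0.04],
    [0,0,0,0.001,-0.0015,0.106,0.04],
    [0,0,0,0.001,-0.0015,0.106,0.04],
    [0,0,0,0.001,-0.0015,0.106,0.04]
  ],
  "grip_force": 40
}}

```text
clock: 2.25
position: [0.4437, 0.269, 0.1269]
ee_rot: [0.813, 0.583, 0.002, -0.0]
ft_force: [0.1, 0.9, 6.9]
grip_width: 0.664
```

Emit:
{"name": "move_arm", "arguments": {
  "moves": [
    [0,0,0,0,0,-0.01,0.03],
    [0,0,0,0,0,-0.03,0.03],
    [0,0,0,0,0,-0.06,0.03],
    [0,0,0,0,0,-0.09,0.03],
    [0,0,0,0,0,-0.12,0.03],
    [0,0,0,0,0,-0.15,0.03],
    [0,0,0,0,0,-0.18,0.03],
    [0,0,0,0,0,-0.19,0.03],
    [0,0,0,0,0,-0.19,0.03]
  ],
  "grip_force": 50
}}

```text
clock: 3.15
position: [0.4433, 0.2681, 0.3163]
ee_rot: [0.813, 0.583, 0.001, -0.0]
ft_force: [1.0, 0.5, -4.0]
grip_width: 0.662
```

```bash
python3 -c "
from h import *
o=manip.get_obs();print(o['grip_width'],o['ft_force'])
plan((.468,-.281,.314),(.468,-.281,.117))"
```

```text
0.6616282587143398 [ 1.04402721  0.50154801 -4.01677008]
[0.4433 0.2681 0.3163] 3.15
(0.468, -0.281, 0.314) [-0.512   0.1997  0.0016]
(0.468, -0.281, 0.117) [-0.5124  0.1995  0.1986]
```

Emit:
{"name": "move_arm", "arguments": {
  "moves": [
    [0,0,0,-0.03,0.012,0,0.03],
    [0,0,0,-0.08,0.031,0,0.03],
    [0,0,0,-0.125,0.049,0,0.03],
    [0,0,0,-0.17,0.066,0,0.03],
    [0,0,0,-0.215,0.084,0,0.03],
    [0,0,0,-0.26,0.101,0,0.03],
    [0,0,0,-0.305,0.119,0,0.03],
    [0,0,0,-0.35,0.136,0,0.03],
    [0,0,0,-0.395,0.154,0,0.03],
    [0,0,0,-0.43,0.168,0,0.03]
  ]
}}

```text
clock: 4.15
position: [0.4626, -0.1961, 0.3137]
ee_rot: [0.813, 0.582, -0.001, -0.001]
ft_force: [1.3, 1.0, -4.1]
grip_width: 0.658
```

```bash
python3 -c "
from h import *
plan((.468,-.281,.314),(.468,-.281,.117))"
```

```text
[ 0.4626 -0.1961  0.3137] 4.15
(0.468, -0.281, 0.314) [-0.0786  0.0325 -0.0003]
(0.468, -0.281, 0.117) [-0.0785  0.0329  0.1967]
```

Emit:
{"name": "move_arm", "arguments": {
  "moves": [
    [0,0,0,-0.04,0.016,0,0.03],
    [0,0,0,-0.0785,0.0325,0,0.03],
    [0,0,0,-0.0785,0.0325,0.03,0.03],
    [0,0,0,-0.0785,0.0325,0.07,0.03],
    [0,0,0,-0.0785,0.0325,0.11,0.03],
    [0,0,0,-0.0785,0.0325,0.15,0.03],
    [0,0,0,-0.0785,0.0325,0.18,0.03],
    [0,0,0,-0.0785,0.0325,0.188,0.03],
    [0,0,0,-0.0785,0.0325,0.188,0.03]
  ]
}}

```text
clock: 5.05
position: [0.4683, -0.2775, 0.1258]
ee_rot: [0.813, 0.582, -0.001, -0.001]
ft_force: [0.7, 1.1, -1.6]
grip_width: 0.66
```

```bash
python3 -c "
from h import *
t=shot('top');s=shot('side');cv2.imwrite('pics/b.png',np.hstack([cv2.resize(t[130:350,400:560],(436,600)),cv2.resize(s[150:390,370:510],(350,600))]))
plan((.468,-.281,.118))"
```

```text
[ 0.47   -0.2784  0.1283] 5.15
(0.468, -0.281, 0.118) [-0.0031 -0.0011  0.0103]
```

View pics/b.png

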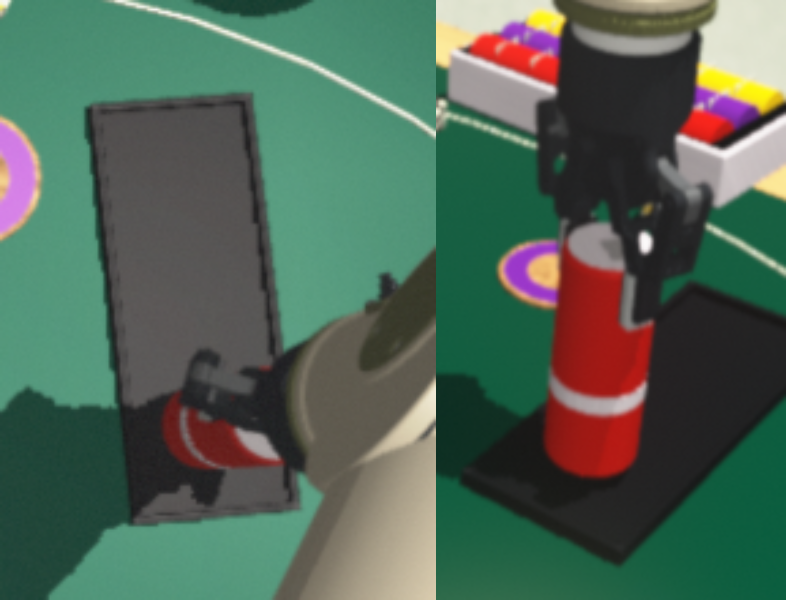

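Emit:
{"name": "move_arm", "arguments": {
  "moves": [
    [0,0,0,-0.002,-0.001,0.005,0.03],
    [0,0,0,-0.002,-0.001,0.009,0.03],
    [0,0,0,-0.002,-0.001,0.011,0.03],
    [0,0,0,-0.002,-0.001,0.011,0.03]
  ]
}}

```text
clock: 5.55
position: [0.468, -0.2795, 0.1162]
ee_rot: [0.813, 0.583, 0.0, -0.0]
ft_force: [0.9, 0.1, -3.7]
grip_width: 0.66
```

Emit:
{"name": "move_arm", "arguments": {
  "moves": [
    [0,0,0,0,0,0.0015,0.03],
    [0,0,0,0,0,0.0015,0.03],
    [0,0,0,0,0,0.0015,0.085],
    [0,0,0,0,0,0.0015,0.085],
    [0,0,0,0,0,0.0015,0.085],
    [0,0,0,0,0,0.0015,0.085],
    [0,0,0,0,0,0.0015,0.085],
    [0,0,0,0,0,0.0015,0.085]
  ]
}}

```text
clock: 6.35
position: [0.468, -0.2795, 0.1148]
ee_rot: [0.813, 0.583, 0.0, -0.0]
ft_force: [-0.2, -0.3, 0.9]
grip_width: 1.0
```

```bash
python3 -c "
from h import *
plan((.468,-.281,.28),(.5025,.178,.28),(.5025,.178,.147))"
```

```text
[ 0.468  -0.2795  0.1148] 6.35
(0.468, -0.281, 0.28) [-0.0014  0.0004 -0.1652]
(0.5025, 0.178, 0.28) [ 0.4444 -0.1142 -0.1652]
(0.5025, 0.178, 0.147) [ 0.4443 -0.1142 -0.0322]
```

Emit:
{"name": "move_arm", "arguments": {
  "moves": [
    [0,0,0,0,0,-0.04,0.085],
    [0,0,0,0,0,-0.09,0.085],
    [0,0,0,0,0,-0.14,0.085],
    [0,0,0,0.04,-0.01,-0.165,0.085],
    [0,0,0,0.088,-0.023,-0.165,0.085],
    [0,0,0,0.136,-0.035,-0.165,0.085],
    [0,0,0,0.184,-0.047,-0.165,0.085],
    [0,0,0,0.232,-0.06,-0.165,0.085],
    [0,0,0,0.28,-0.072,-0.165,0.085],
    [0,0,0,0.328,-0.084,-0.165,0.085]
  ]
}}

```text
clock: 7.35
position: [0.4935, 0.06, 0.2801]
ee_rot: [0.813, 0.583, 0.0, -0.0]
ft_force: [1.3, 0.2, 0.9]
grip_width: 0.998
```

```bash
python3 -c "
from h import *
plan((.5025,.178,.23),(.5025,.178,.145))
t=shot('top');s=shot('side')
cv2.imwrite('pics/c.png',np.hstack([cv2.resize(t[130:350,400:560],(436,600)),cv2.resize(s[180:380,370:510],(350,600))]))"
```

```text
[0.4935 0.06   0.2801] 7.35
(0.5025, 0.178, 0.23) [ 0.1145 -0.0294  0.0502]
(0.5025, 0.178, 0.145) [ 0.1145 -0.0294  0.1352]
```

View pics/c.png

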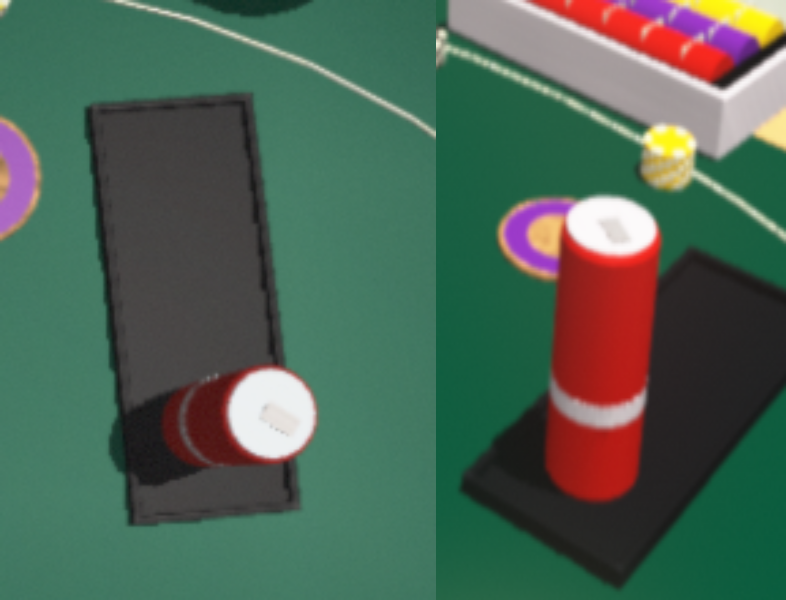

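Emit:
{"name": "move_arm", "arguments": {
  "moves": [
    [0,0,0,0.045,-0.012,0,0.085],
    [0,0,0,0.09,-0.024,0,0.085],
    [0,0,0,0.115,-0.03,0.02,0.085],
    [0,0,0,0.115,-0.03,0.05,0.085],
    [0,0,0,0.115,-0.03,0.08,0.085],
    [0,0,0,0.115,-0.03,0.08,0.085]
  ]
}}

```text
clock: 8.05
position: [0.5002, 0.1757, 0.1962]
ee_rot: [0.813, 0.583, -0.003, -0.0]
ft_force: [-1.1, 0.0, -0.0]
grip_width: 0.995
```

```bash
python3 -c "
from h import *
plan((.502,.1785,.145))
t=shot('top');s=shot('side')
cv2.imwrite('pics/d.png',np.hstack([cv2.resize(t[200:300,150:250],(400,400)),cv2.resize(s[130:230,210:310],(400,400))]))"
```

```text
[0.5002 0.1757 0.1962] 8.05
(0.502, 0.1785, 0.145) [0.0035 0.001  0.0512]
```

View pics/d.png

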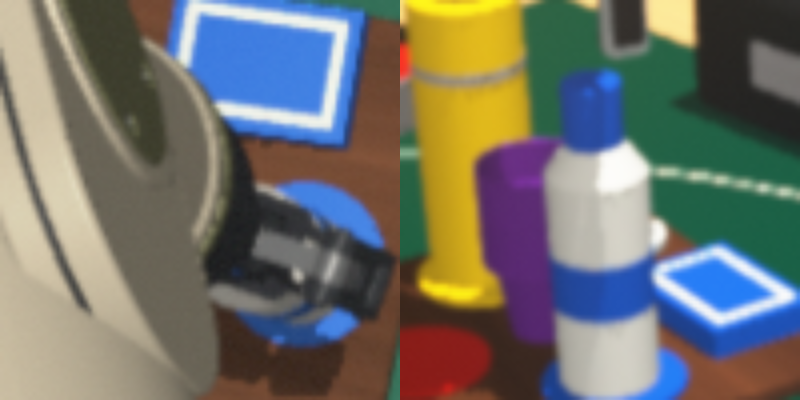

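Emit:
{"name": "move_arm", "arguments": {
  "moves": [
    [0,0,0,0.002,0.001,0.025,0.085],
    [0,0,0,0.002,0.001,0.05,0.085],
    [0,0,0,0.002,0.001,0.05,0.06],
    [0,0,0,0.002,0.001,0.05,0.04],
    [0,0,0,0.002,0.001,0.05,0.02],
    [0,0,0,0.002,0.001,0.05,0.01],
    [0,0,0,0.002,0.001,0.05,0.01],
    [0,0,0,0.002,0.001,0.05,0.01],
    [0,0,0,0.002,0.001,0.05,0.01]
  ],
  "grip_force": 40
}}

```text
clock: 9.05
position: [0.505, 0.1789, 0.1516]
ee_rot: [0.813, 0.583, 0.002, 0.0]
ft_force: [0.1, -0.1, 8.2]
grip_width: 0.34
```

Emit:
{"name": "move_arm", "arguments": {
  "moves": [
    [0,0,0,0,0,-0.01,0.01],
    [0,0,0,0,0,-0.03,0.01],
    [0,0,0,0,0,-0.06,0.01],
    [0,0,0,0,0,-0.09,0.01],
    [0,0,0,0,0,-0.12,0.01],
    [0,0,0,0,0,-0.15,0.01],
    [0,0,0,0,0,-0.16,0.01],
    [0,0,0,0,0,-0.16,0.01]
  ]
}}

```text
clock: 9.85
position: [0.5043, 0.1783, 0.3111]
ee_rot: [0.813, 0.583, 0.001, 0.0]
ft_force: [0.2, 0.3, -1.8]
grip_width: 0.337
```

```bash
python3 -c "
from h import *
plan((.553,-.275,.305),(.553,-.275,.141))"
```

```text
[0.5043 0.1783 0.3111] 9.85
(0.553, -0.275, 0.305) [-0.4136  0.1917  0.0056]
(0.553, -0.275, 0.141) [-0.4139  0.1914  0.1696]
```

Emit:
{"name": "move_arm", "arguments": {
  "moves": [
    [0,0,0,-0.03,0.014,0,0.01],
    [0,0,0,-0.075,0.035,0,0.01],
    [0,0,0,-0.12,0.055,0,0.01],
    [0,0,0,-0.165,0.076,0,0.01],
    [0,0,0,-0.21,0.097,0,0.01],
    [0,0,0,-0.255,0.118,0,0.01],
    [0,0,0,-0.3,0.139,0,0.01],
    [0,0,0,-0.345,0.16,0,0.01],
    [0,0,0,-0.385,0.178,0,0.01],
    [0,0,0,-0.414,0.191,0,0.01]
  ]
}}

```text
clock: 10.85
position: [0.5505, -0.2783, 0.3077]
ee_rot: [0.814, 0.582, -0.001, -0.001]
ft_force: [0.3, 0.8, -0.4]
grip_width: 0.337
```

Emit:
{"name": "move_arm", "arguments": {
  "moves": [
    [0,0,0,0,0,0.0,0.01],
    [0,0,0,0,0,0.03,0.01],
    [0,0,0,0,0,0.07,0.01],
    [0,0,0,0,0,0.11,0.01],
    [0,0,0,0,0,0.14,0.01],
    [0,0,0,0,0,0.155,0.01],
    [0,0,0,0,0,0.155,0.01],
    [0,0,0,0,0,0.155,0.01]
  ]
}}

```text
clock: 11.65
position: [0.5522, -0.2753, 0.1556]
ee_rot: [0.813, 0.583, 0.0, 0.0]
ft_force: [-0.1, -0.3, -1.5]
grip_width: 0.337
```

```bash
python3 -c "
from h import *
plan((.553,-.275,.141));print(manip.get_obs()['ft_force'])"
```

```text
[ 0.5522 -0.2753  0.1556] 11.65
(0.553, -0.275, 0.141) [0.0006 0.0007 0.0146]
[-0.09007148 -0.26523261 -1.48615678]
```

Emit:
{"name": "move_arm", "arguments": {
  "moves": [
    [0,0,0,0,0,0.008,0.01],
    [0,0,0,0,0,0.014,0.01],
    [0,0,0,0,0,0.0155,0.01],
    [0,0,0,0,0,0.0155,0.01],
    [0,0,0,0,0,0.0155,0.01]
  ]
}}

```text
clock: 12.15
position: [0.5529, -0.2748, 0.1404]
ee_rot: [0.813, 0.583, 0.001, 0.0]
ft_force: [0.5, 2.5, 5.1]
grip_width: 0.334
```

Touching the tray floor (force turned positive). Open and rise.

Emit:
{"name": "move_arm", "arguments": {
  "moves": [
    [0,0,0,0,0,-0.0005,0.085],
    [0,0,0,0,0,-0.0005,0.085],
    [0,0,0,0,0,-0.0005,0.085],
    [0,0,0,0,0,-0.0005,0.085],
    [0,0,0,0,0,-0.0005,0.085],
    [0,0,0,0,0,-0.0005,0.085],
    [0,0,0,0,0,-0.03,0.085],
    [0,0,0,0,0,-0.07,0.085],
    [0,0,0,0,0,-0.11,0.085],
    [0,0,0,0,0,-0.14,0.085]
  ]
}}

```text
clock: 13.15
position: [0.552, -0.2756, 0.2819]
ee_rot: [0.813, 0.583, 0.001, 0.001]
ft_force: [-0.4, 0.9, -0.7]
grip_width: 0.993
```

```bash
python3 -c "
from h import *
plan((.5325,.3285,.28),(.5325,.3285,.145))"
```

```text
[ 0.552  -0.2756  0.2819] 13.15
(0.5325, 0.3285, 0.28) [ 0.5658 -0.2126  0.0015]
(0.5325, 0.3285, 0.145) [ 0.5658 -0.2128  0.1365]
```

Emit:
{"name": "move_arm", "arguments": {
  "moves": [
    [0,0,0,0.046,-0.017,0,0.085],
    [0,0,0,0.092,-0.034,0,0.085],
    [0,0,0,0.138,-0.052,0,0.085],
    [0,0,0,0.184,-0.069,0,0.085],
    [0,0,0,0.23,-0.086,0,0.085],
    [0,0,0,0.276,-0.103,0,0.085],
    [0,0,0,0.322,-0.121,0,0.085],
    [0,0,0,0.368,-0.138,0,0.085],
    [0,0,0,0.414,-0.155,0,0.085],
    [0,0,0,0.46,-0.173,0,0.085]
  ]
}}

```text
clock: 14.15
position: [0.5353, 0.2179, 0.2795]
ee_rot: [0.813, 0.583, 0.0, -0.0]
ft_force: [0.3, -1.2, -0.6]
grip_width: 0.992
```

Emit:
{"name": "move_arm", "arguments": {
  "moves": [
    [0,0,0,0.045,-0.017,0,0.085],
    [0,0,0,0.085,-0.032,0,0.085],
    [0,0,0,0.106,-0.04,0,0.085],
    [0,0,0,0.106,-0.04,0,0.085],
    [0,0,0,0.106,-0.04,0.03,0.085],
    [0,0,0,0.106,-0.04,0.06,0.085],
    [0,0,0,0.106,-0.04,0.065,0.085],
    [0,0,0,0.106,-0.04,0.065,0.085]
  ]
}}

```text
clock: 14.95
position: [0.5317, 0.3284, 0.2142]
ee_rot: [0.813, 0.582, -0.001, 0.0]
ft_force: [1.8, 0.6, 0.8]
grip_width: 0.998
```

```bash
python3 -c "
from h import *
plan((.532,.328,.145))
t=shot('top');s=shot('side')
cv2.imwrite('pics/e.png',np.hstack([cv2.resize(t[180:330,100:250],(400,400)),cv2.resize(s[180:380,370:570],(400,400))]))"
```

```text
[0.5317 0.3284 0.2142] 14.95
(0.532, 0.328, 0.145) [-0.0002  0.0004  0.0692]
```

View pics/e.png

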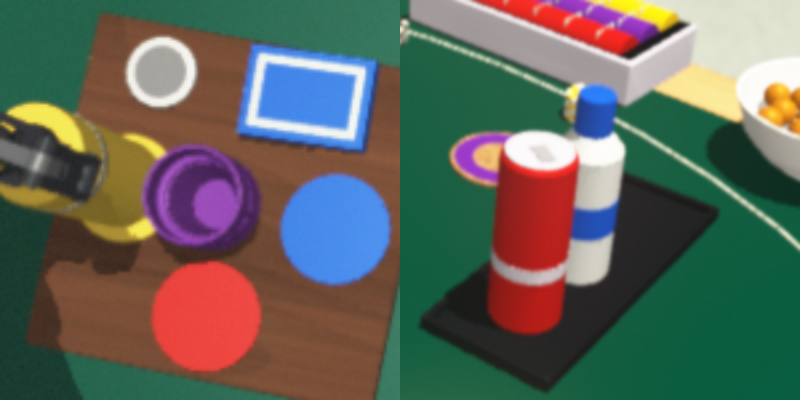

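Emit:
{"name": "move_arm", "arguments": {
  "moves": [
    [0,0,0,0,0,0.025,0.085],
    [0,0,0,0,0,0.05,0.085],
    [0,0,0,0,0,0.072,0.085],
    [0,0,0,0,0,0.072,0.085],
    [0,0,0,0,0,0.072,0.07],
    [0,0,0,0,0,0.072,0.05],
    [0,0,0,0,0,0.072,0.03],
    [0,0,0,0,0,0.072,0.03],
    [0,0,0,0,0,0.072,0.03],
    [0,0,0,0,0,0.072,0.03]
  ],
  "grip_force": 45
}}

```text
clock: 16.05
position: [0.533, 0.33, 0.1449]
ee_rot: [0.813, 0.583, 0.002, -0.0]
ft_force: [-0.8, 0.7, 6.6]
grip_width: 0.714
```

```bash
python3 -c "
from h import *
im=shot('top')
for nm,lo,hi in [('blue',(100,150,120),(120,255,255)),('red',(0,180,150),(8,255,255))]:
    m=mask(im,lo,hi); m[:,:150]=0;m[:,250:]=0;m[:200]=0;m[330:]=0
    c=cv2.findContours(m,0,1)[0]
    for k in c:
        if cv2.contourArea(k)>800: e=cv2.fitEllipse(k); print(nm,e,cast('top',*e[0],.016))
plan((.532,.328,.145))
"
```

```text
blue ((225.4507293701172, 265.61773681640625), (39.13745880126953, 39.594322204589844), 53.609317779541016) [0.50401293 0.17853321 0.016     ]
red ((176.8011932373047, 298.1631774902344), (39.427581787109375, 40.529808044433594), 24.821237564086914) [0.44340633 0.26707001 0.016     ]
[0.533  0.33   0.1449] 16.1
(0.532, 0.328, 0.145) [-0.0022 -0.0003 -0.0001]
```

Emit:
{"name": "move_arm", "arguments": {
  "moves": [
    [0,0,0,0,0,-0.01,0.03],
    [0,0,0,0,0,-0.03,0.03],
    [0,0,0,0,0,-0.06,0.03],
    [0,0,0,0,0,-0.09,0.03],
    [0,0,0,0,0,-0.12,0.03],
    [0,0,0,0,0,-0.15,0.03],
    [0,0,0,0,0,-0.17,0.03],
    [0,0,0,0,0,-0.17,0.03]
  ]
}}

```text
clock: 16.9
position: [0.5328, 0.3295, 0.3162]
ee_rot: [0.813, 0.583, 0.003, -0.0]
ft_force: [0.2, 0.2, -3.1]
grip_width: 0.714
```

```bash
python3 -c "
from h import *
plan((.638,-.268,.315),(.638,-.268,.145))"
```

```text
[0.5328 0.3295 0.3162] 16.9
(0.638, -0.268, 0.315) [-5.320e-01  2.916e-01 -4.000e-04]
(0.638, -0.268, 0.145) [-0.5328  0.2911  0.1696]
```

Emit:
{"name": "move_arm", "arguments": {
  "moves": [
    [0,0,0,-0.025,0.014,0,0.03],
    [0,0,0,-0.067,0.037,0,0.03],
    [0,0,0,-0.109,0.06,0,0.03],
    [0,0,0,-0.151,0.083,0,0.03],
    [0,0,0,-0.193,0.106,0,0.03],
    [0,0,0,-0.235,0.129,0,0.03],
    [0,0,0,-0.277,0.152,0,0.03],
    [0,0,0,-0.319,0.175,0,0.03],
    [0,0,0,-0.361,0.198,0,0.03],
    [0,0,0,-0.403,0.221,0,0.03]
  ]
}}

```text
clock: 17.9
position: [0.6113, -0.1251, 0.3113]
ee_rot: [0.813, 0.583, -0.0, -0.001]
ft_force: [0.7, -0.2, -2.9]
grip_width: 0.72
```

Emit:
{"name": "move_arm", "arguments": {
  "moves": [
    [0,0,0,-0.042,0.023,0,0.03],
    [0,0,0,-0.084,0.046,0,0.03],
    [0,0,0,-0.115,0.063,0,0.03],
    [0,0,0,-0.13,0.07,0,0.03],
    [0,0,0,-0.13,0.07,0,0.03]
  ]
}}

```text
clock: 18.4
position: [0.6347, -0.2726, 0.3104]
ee_rot: [0.814, 0.581, -0.002, -0.0]
ft_force: [-0.9, 0.7, -3.7]
grip_width: 0.713
```

```bash
python3 -c "
from h import *
plan((.638,-.268,.315),(.638,-.268,.145))"
```

```text
[ 0.6347 -0.2726  0.3104] 18.4
(0.638, -0.268, 0.315) [ 0.0054  0.0016 -0.0046]
(0.638, -0.268, 0.145) [0.0058 0.002  0.1654]
```

Emit:
{"name": "move_arm", "arguments": {
  "moves": [
    [0,0,0,0.002,0.001,0.03,0.03],
    [0,0,0,0.002,0.001,0.07,0.03],
    [0,0,0,0.002,0.001,0.11,0.03],
    [0,0,0,0.002,0.001,0.145,0.03],
    [0,0,0,0.002,0.001,0.16,0.03],
    [0,0,0,0.002,0.001,0.16,0.03],
    [0,0,0,0.002,0.001,0.16,0.03]
  ]
}}

```text
clock: 19.1
position: [0.6386, -0.2673, 0.1538]
ee_rot: [0.813, 0.583, 0.0, 0.001]
ft_force: [0.0, -0.3, -2.4]
grip_width: 0.713
```

Flask base ≈ 20 mm above the floor (target TCP 0.134).

Emit:
{"name": "move_arm", "arguments": {
  "moves": [
    [0,0,0,0,0,0.01,0.03],
    [0,0,0,0,0,0.017,0.03],
    [0,0,0,0,0,0.02,0.03],
    [0,0,0,0,0,0.02,0.03],
    [0,0,0,0,0,0.02,0.03]
  ]
}}

```text
clock: 19.6
position: [0.6388, -0.2676, 0.134]
ee_rot: [0.813, 0.583, 0.001, 0.001]
ft_force: [-1.0, 1.0, 6.2]
grip_width: 0.71
```

Emit:
{"name": "move_arm", "arguments": {
  "moves": [
    [0,0,0,0,0,-0.0005,0.085],
    [0,0,0,0,0,-0.0005,0.085],
    [0,0,0,0,0,-0.0005,0.085],
    [0,0,0,0,0,-0.0005,0.085],
    [0,0,0,0,0,-0.0005,0.085],
    [0,0,0,0,0,-0.0005,0.085],
    [0,0,0,0,0,-0.03,0.085],
    [0,0,0,0,0,-0.07,0.085],
    [0,0,0,0,0,-0.11,0.085],
    [0,0,0,0,0,-0.14,0.085]
  ]
}}

```text
clock: 20.6
position: [0.6381, -0.2677, 0.2751]
ee_rot: [0.813, 0.583, 0.001, 0.001]
ft_force: [0.5, -0.6, -0.4]
grip_width: 0.994
```

```bash
python3 -c "
from h import *
plan((.518,.2535,.27))"
```

```text
[ 0.6381 -0.2677  0.2751] 20.6
(0.518, 0.2535, 0.27) [ 0.4551 -0.2811  0.0045]
```

Emit:
{"name": "move_arm", "arguments": {
  "moves": [
    [0,0,0,0.04,-0.025,0,0.085],
    [0,0,0,0.08,-0.05,0,0.085],
    [0,0,0,0.12,-0.075,0,0.085],
    [0,0,0,0.16,-0.1,0,0.085],
    [0,0,0,0.2,-0.125,0,0.085],
    [0,0,0,0.2,-0.125,0,0.085]
  ]
}}

```text
clock: 21.2
position: [0.5832, -0.0296, 0.2721]
ee_rot: [0.81, 0.587, 0.001, -0.002]
ft_force: [0.4, 0.1, 0.5]
grip_width: 0.995
```

```bash
python3 -c "
from h import *
im=shot('top');s=shot('side')
for nm,lo,hi in [('blue',(100,150,120),(120,255,255)),('red',(0,180,150),(8,255,255)),('yellow',(22,150,120),(32,255,255))]:
    m=mask(im,lo,hi); m[:,:100]=0;m[:,250:]=0;m[:200]=0;m[330:]=0
    for k in cv2.findContours(m,0,1)[0]:
        if cv2.contourArea(k)>600: e=cv2.fitEllipse(cv2.convexHull(k)); print(nm,e,cast('top',*e[0],.016))
cv2.imwrite('pics/f.png',np.hstack([cv2.resize(im[200:300,120:220],(400,400),interpolation=2),cv2.resize(s[180:380,370:570],(400,400))]))
plan((.518,.2535,.27))
"
```

```text
blue ((224.96356201171875, 265.5669860839844), (38.98900604248047, 39.7476692199707), 28.593505859375) [0.50409831 0.17943658 0.016     ]
red ((176.8865966796875, 298.12591552734375), (40.161102294921875, 41.17910385131836), 23.414920806884766) [0.44347662 0.26691285 0.016     ]
yellow ((146.49546813964844, 250.13404846191406), (39.37501907348633, 40.83140563964844), 29.75653839111328) [0.53141493 0.32768253 0.016     ]
[ 0.5836 -0.0363  0.2725] 21.3
(0.518, 0.2535, 0.27) [ 0.2539 -0.1545  0.0026]
```

View pics/f.png

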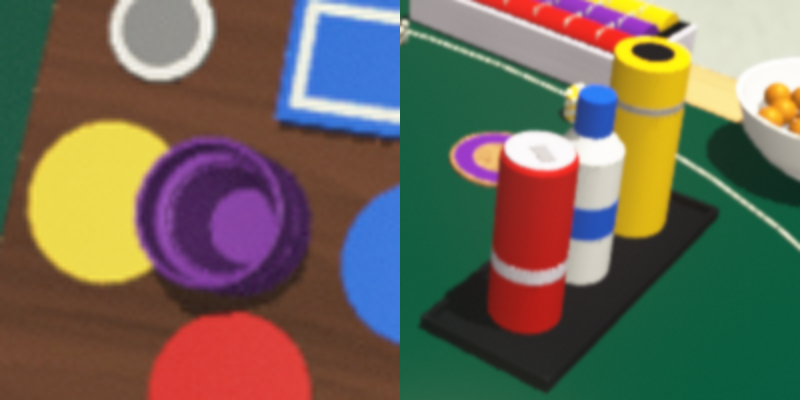

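Emit:
{"name": "move_arm", "arguments": {
  "moves": [
    [0,0,0,0.04,-0.025,0,0.085],
    [0,0,0,0.08,-0.05,0,0.085],
    [0,0,0,0.12,-0.075,0,0.085],
    [0,0,0,0.16,-0.1,0,0.085],
    [0,0,0,0.2,-0.124,0,0.085],
    [0,0,0,0.235,-0.145,0.03,0.085],
    [0,0,0,0.254,-0.157,0.07,0.085],
    [0,0,0,0.254,-0.157,0.11,0.085],
    [0,0,0,0.254,-0.157,0.135,0.085],
    [0,0,0,0.254,-0.157,0.135,0.085]
  ]
}}

```text
clock: 22.3
position: [0.5155, 0.2506, 0.1339]
ee_rot: [0.813, 0.582, -0.003, 0.0]
ft_force: [-0.8, -0.5, 0.3]
grip_width: 0.996
```

```bash
python3 -c "
from h import *
plan((.517,.253,.088))
t=shot('top');s=shot('side')
o=manip.get_obs();x=R.from_quat(o['ee_rot']).apply([1,0,0])
print([proj('side',[o['position']+[0,0,.013]+a*x])[0] for a in(-.05,.05)],proj('side',[(.517,.253,.11)]))
cv2.imwrite('pics/g.png',np.hstack([cv2.resize(t[200:300,120:220],(400,400),interpolation=2),cv2.resize(s[130:230,190:290],(400,400))]))"
```

```text
[0.5155 0.2506 0.1339] 22.3
(0.517, 0.253, 0.088) [0.003  0.0008 0.0458]
[array([249.88740732, 160.60053072]), array([234.32867063, 144.22262363])] [[242.80857402 170.45075373]]
```

View pics/g.png

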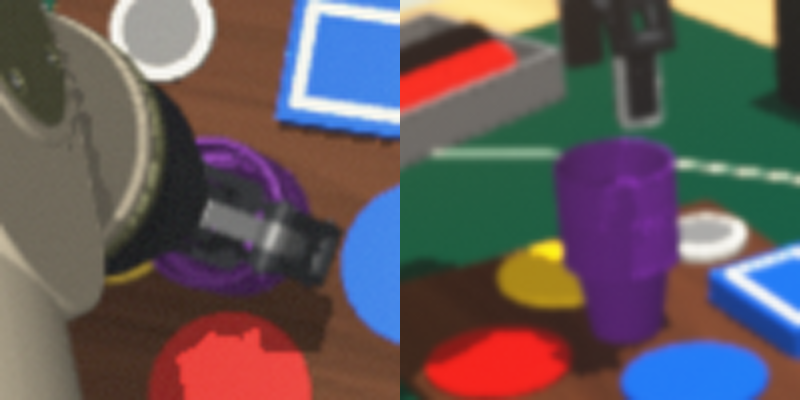

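Emit:
{"name": "move_arm", "arguments": {
  "moves": [
    [0,0,0,0.001,0.002,0.02,0.085],
    [0,0,0,0.001,0.002,0.04,0.085],
    [0,0,0,0.001,0.002,0.047,0.085],
    [0,0,0,0.001,0.002,0.047,0.085],
    [0,0,0,0.001,0.002,0.047,0.075],
    [0,0,0,0.001,0.002,0.047,0.065],
    [0,0,0,0.001,0.002,0.047,0.055],
    [0,0,0,0.001,0.002,0.047,0.05],
    [0,0,0,0.001,0.002,0.047,0.05]
  ],
  "grip_force": 20
}}

```text
clock: 23.3
position: [0.5198, 0.2538, 0.092]
ee_rot: [0.813, 0.583, 0.001, 0.0]
ft_force: [-0.9, -0.8, 6.4]
grip_width: 0.743
```

Emit:
{"name": "move_arm", "arguments": {
  "moves": [
    [0,0,0,0,0,-0.005,0.05],
    [0,0,0,0,0,-0.012,0.05],
    [0,0,0,0,0,-0.022,0.05],
    [0,0,0,0,0,-0.035,0.05],
    [0,0,0,0,0,-0.05,0.05],
    [0,0,0,0,0,-0.07,0.05],
    [0,0,0,0,0,-0.09,0.05],
    [0,0,0,0,0,-0.11,0.05],
    [0,0,0,0,0,-0.12,0.05],
    [0,0,0,0,0,-0.12,0.05]
  ]
}}

```text
clock: 24.3
position: [0.5195, 0.2537, 0.2122]
ee_rot: [0.813, 0.583, 0.002, -0.0]
ft_force: [-0.2, -0.4, -0.2]
grip_width: 0.74
```

```bash
python3 -c "
from h import *
plan((.569,.0095,.21))
s=shot('side')
cv2.imwrite('pics/i.png',cv2.resize(s[90:240,170:320],(450,450)))"
```

```text
[0.5195 0.2537 0.2122] 24.3
(0.569, 0.0095, 0.21) [-0.2154  0.1253  0.0019]
```

View pics/i.png

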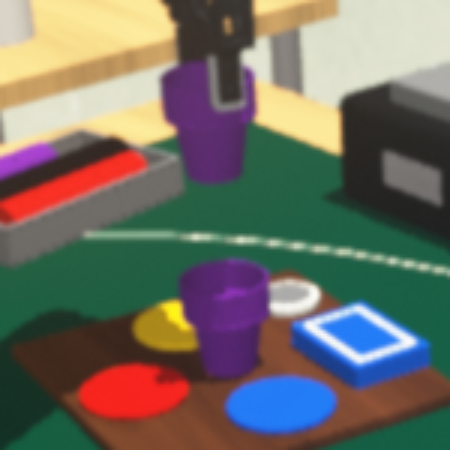

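```bash
python3 -c "
from h import *
p=manip.get_obs()['position']; print(p,proj('side',[p+[0,0,.018],p+[0,0,.018]+R.from_quat(manip.get_obs()['ee_rot']).apply([0,.003,0])]))
s=shot('side');
m=mask(s,(120,80,40),(165,255,255))
for y in (118,120,122,124,126,140,145): 
    x=np.where(m[y,200:280])[0]+200; print(y,x.min(),x.max(),(x.min()+x.max())/2) if len(x) else 0
for n in('side','top'):
  im=cv2.imread('pics/%s0.png'%n); m=mask(im,(125,80,60),(165,255,255))
  for k in cv2.findContours(m,0,1)[0]:
    if cv2.contourArea(k)>400: e=cv2.fitEllipse(k); print(n,e,cast(n,*e[0],.004))
"
```

```text
[0.5189463  0.25352536 0.21080636] [[238.92950195 115.42506906]
 [240.36120328 115.20172809]]
118 224 253 238.5
120 225 253 239.0
122 225 253 239.0
124 225 254 239.5
126 225 254 239.5
140 230 250 240.0
145 232 249 240.5
side ((419.7650451660156, 258.64031982421875), (23.203092575073242, 45.403873443603516), 94.68537139892578) [ 0.64141123 -0.12422003  0.004     ]
side ((343.594970703125, 246.98561096191406), (22.09545135498047, 43.26115417480469), 90.49531555175781) [0.56971613 0.00933563 0.004     ]
side ((239.5309600830078, 185.6392364501953), (18.600751876831055, 58.65342712402344), 175.71231079101562) [0.5987182  0.38557696 0.004     ]
side ((457.322509765625, 182.61334228515625), (8.436830520629883, 139.05093383789062), 110.1015396118164) [0.97897749 0.02519777 0.004     ]
top ((174.83018493652344, 253.95799255371094), (38.41903305053711, 43.79654312133789), 111.51496887207031) [0.52588089 0.27700804 0.004     ]
top ((317.8524475097656, 231.57225036621094), (45.46603775024414, 46.16031265258789), 77.76280975341797) [0.56971526 0.00977399 0.004     ]
top ((389.2810974121094, 194.55848693847656), (44.62868118286133, 45.44382095336914), 113.86113739013672) [ 0.64082056 -0.12383468  0.004     ]
top ((325.4985046386719, 64.14591979980469), (20.115711212158203, 165.8544464111328), 90.12725067138672) [ 0.90080961 -0.00240361  0.004     ]
```

Emit:
{"name": "move_arm", "arguments": {
  "moves": [
    [0,0,0,-0.02,0.012,0,0.05],
    [0,0,0,-0.055,0.032,0,0.05],
    [0,0,0,-0.09,0.053,0,0.05],
    [0,0,0,-0.125,0.073,0,0.05],
    [0,0,0,-0.16,0.094,0,0.05],
    [0,0,0,-0.195,0.114,0.02,0.05],
    [0,0,0,-0.215,0.126,0.05,0.05],
    [0,0,0,-0.215,0.126,0.09,0.05],
    [0,0,0,-0.215,0.126,0.12,0.05],
    [0,0,0,-0.215,0.126,0.12,0.05]
  ]
}}

```text
clock: 25.4
position: [0.5656, 0.0089, 0.0856]
ee_rot: [0.813, 0.582, -0.004, -0.002]
ft_force: [-0.9, -0.6, 0.3]
grip_width: 0.743
```

Emit:
{"name": "move_arm", "arguments": {
  "moves": [
    [0,0,0,0,0,0.015,0.05],
    [0,0,0,0,0,0.015,0.05],
    [0,0,0,0,0,0.015,0.05]
  ]
}}

```text
clock: 25.7
position: [0.5696, 0.0095, 0.0761]
ee_rot: [0.813, 0.583, 0.0, 0.0]
ft_force: [0.4, -0.2, -0.4]
grip_width: 0.743
```

```bash
python3 -c "
from h import *
plan((.5697,.0096,.057))"
```

```text
[0.5696 0.0095 0.0761] 25.7
(0.5697, 0.0096, 0.057) [0.0001 0.0001 0.0191]
```

Emit:
{"name": "move_arm", "arguments": {
  "moves": [
    [0,0,0,0,0,0.01,0.05],
    [0,0,0,0,0,0.016,0.05],
    [0,0,0,0,0,0.0195,0.05],
    [0,0,0,0,0,0.0195,0.05],
    [0,0,0,0,0,0.0195,0.05]
  ]
}}

```text
clock: 26.2
position: [0.5693, 0.0094, 0.0558]
ee_rot: [0.813, 0.583, 0.0, 0.0]
ft_force: [-0.8, -0.1, 1.6]
grip_width: 0.74
```

Emit:
{"name": "move_arm", "arguments": {
  "moves": [
    [0,0,0,0,0,0,0.065],
    [0,0,0,0,0,0,0.075],
    [0,0,0,0,0,0,0.085],
    [0,0,0,0,0,0,0.085],
    [0,0,0,0,0,0,0.085],
    [0,0,0,0,0,-0.03,0.085],
    [0,0,0,0,0,-0.07,0.085],
    [0,0,0,0,0,-0.12,0.085],
    [0,0,0,0,0,-0.17,0.085],
    [0,0,0,0,0,-0.22,0.085]
  ]
}}

```text
clock: 27.2
position: [0.5687, 0.0091, 0.278]
ee_rot: [0.813, 0.583, 0.0, -0.0]
ft_force: [1.2, -0.0, 0.4]
grip_width: 0.993
```

```bash
python3 -c "
from h import *
plan((.638,-.268,.275),(.638,-.268,.135))"
```

```text
[0.5687 0.0091 0.278 ] 27.2
(0.638, -0.268, 0.275) [-0.2402  0.1547  0.0029]
(0.638, -0.268, 0.135) [-0.2402  0.1546  0.1429]
```

Emit:
{"name": "move_arm", "arguments": {
  "moves": [
    [0,0,0,-0.035,0.022,0,0.085],
    [0,0,0,-0.075,0.048,0,0.085],
    [0,0,0,-0.115,0.074,0,0.085],
    [0,0,0,-0.155,0.1,0,0.085],
    [0,0,0,-0.195,0.126,0,0.085],
    [0,0,0,-0.23,0.149,0,0.085],
    [0,0,0,-0.24,0.155,0.02,0.085],
    [0,0,0,-0.24,0.155,0.05,0.085],
    [0,0,0,-0.24,0.155,0.06,0.085],
    [0,0,0,-0.24,0.155,0.06,0.085]
  ]
}}

```text
clock: 28.2
position: [0.6384, -0.2667, 0.2142]
ee_rot: [0.813, 0.583, -0.001, -0.001]
ft_force: [-1.3, -0.4, 0.6]
grip_width: 0.998
```

```bash
python3 -c "
from h import *
plan((.6388,-.2676,.134))
t=shot('top');s=shot('side')
cv2.imwrite('pics/j.png',np.hstack([cv2.resize(t[170:290,250:370],(400,400)),cv2.resize(s[170:330,300:460],(400,400))]))"
```

```text
[ 0.6384 -0.2667  0.2142] 28.2
(0.6388, -0.2676, 0.134) [-0.0007  0.0009  0.0802]
```

View pics/j.png

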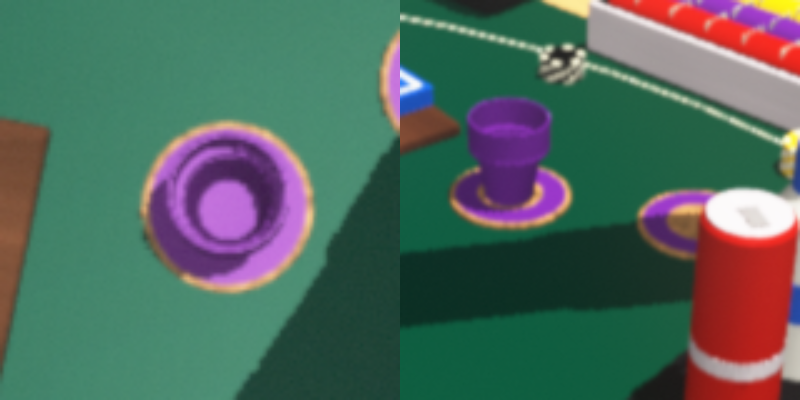

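Emit:
{"name": "move_arm", "arguments": {
  "moves": [
    [0,0,0,0,0,0.03,0.085],
    [0,0,0,0,0,0.06,0.085],
    [0,0,0,0,0,0.08,0.085],
    [0,0,0,0,0,0.08,0.085],
    [0,0,0,0,0,0.08,0.07],
    [0,0,0,0,0,0.08,0.05],
    [0,0,0,0,0,0.08,0.03],
    [0,0,0,0,0,0.08,0.03],
    [0,0,0,0,0,0.08,0.03],
    [0,0,0,0,0,0.08,0.03]
  ],
  "grip_force": 45
}}

```text
clock: 29.3
position: [0.6403, -0.2679, 0.1386]
ee_rot: [0.813, 0.583, 0.001, 0.001]
ft_force: [-0.0, 1.3, 6.9]
grip_width: 0.711
```

Emit:
{"name": "move_arm", "arguments": {
  "moves": [
    [0,0,0,0,0,-0.01,0.03],
    [0,0,0,0,0,-0.03,0.03],
    [0,0,0,0,0,-0.06,0.03],
    [0,0,0,0,0,-0.09,0.03],
    [0,0,0,0,0,-0.12,0.03],
    [0,0,0,0,0,-0.15,0.03],
    [0,0,0,0,0,-0.18,0.03],
    [0,0,0,0,0,-0.19,0.03],
    [0,0,0,0,0,-0.19,0.03]
  ]
}}

```text
clock: 30.2
position: [0.639, -0.2683, 0.3274]
ee_rot: [0.813, 0.583, 0.001, 0.001]
ft_force: [0.9, -0.3, -3.6]
grip_width: 0.711
```

```bash
python3 -c "
from h import *
plan((.5325,.3285,.32))"
```

```text
[ 0.639  -0.2683  0.3274] 30.2
(0.5325, 0.3285, 0.32) [ 0.5309 -0.2927  0.0065]
```

Emit:
{"name": "move_arm", "arguments": {
  "moves": [
    [0,0,0,0.025,-0.014,0,0.03],
    [0,0,0,0.067,-0.037,0,0.03],
    [0,0,0,0.109,-0.06,0,0.03],
    [0,0,0,0.151,-0.083,0,0.03],
    [0,0,0,0.193,-0.106,0,0.03],
    [0,0,0,0.235,-0.129,0,0.03],
    [0,0,0,0.277,-0.152,0,0.03],
    [0,0,0,0.319,-0.175,0,0.03],
    [0,0,0,0.361,-0.198,0,0.03],
    [0,0,0,0.403,-0.222,0,0.03]
  ]
}}

```text
clock: 31.2
position: [0.5566, 0.1869, 0.324]
ee_rot: [0.813, 0.583, -0.001, -0.0]
ft_force: [1.0, 0.5, -3.6]
grip_width: 0.711
```

Emit:
{"name": "move_arm", "arguments": {
  "moves": [
    [0,0,0,0.042,-0.023,0,0.03],
    [0,0,0,0.084,-0.046,0,0.03],
    [0,0,0,0.115,-0.063,0,0.03],
    [0,0,0,0.128,-0.071,0,0.03],
    [0,0,0,0.128,-0.071,0.03,0.03],
    [0,0,0,0.128,-0.071,0.07,0.03],
    [0,0,0,0.128,-0.071,0.11,0.03],
    [0,0,0,0.128,-0.071,0.14,0.03],
    [0,0,0,0.128,-0.071,0.155,0.03],
    [0,0,0,0.128,-0.071,0.155,0.03]
  ]
}}

```text
clock: 32.2
position: [0.5306, 0.328, 0.1682]
ee_rot: [0.813, 0.582, -0.002, 0.0]
ft_force: [-0.4, 0.3, -3.0]
grip_width: 0.715
```

```bash
python3 -c "
from h import *
manip.get_obs();shot('top');plan((.5325,.3285,.1496));print(proj('side',[(.5325,.3285,.05)]))
s=shot('side');m=mask(s,(20,120,60),(34,255,255))
for y in range(160,206,6):
    x=np.where(m[y,180:280])[0]+180; print(y,x.min(),x.max(),(x.min()+x.max())/2) if len(x) else 0"
```

```text
[0.5317 0.3287 0.1704] 32.25
(0.5325, 0.3285, 0.1496) [0.0001 0.0009 0.0208]
[[229.71319863 183.5840874 ]]
160 213 241 227.0
166 214 242 228.0
172 214 242 228.0
178 215 232 223.5
184 216 228 222.0
190 217 229 223.0
196 215 229 222.0
202 215 234 224.5
```

Emit:
{"name": "move_arm", "arguments": {
  "moves": [
    [0,0,0,0,0.001,0.01,0.03],
    [0,0,0,0,0.001,0.017,0.03],
    [0,0,0,0,0.001,0.0205,0.03],
    [0,0,0,0,0.001,0.0205,0.03],
    [0,0,0,0,0.001,0.0205,0.03]
  ]
}}

```text
clock: 32.8
position: [0.5328, 0.329, 0.1505]
ee_rot: [0.813, 0.583, 0.0, -0.0]
ft_force: [-0.0, 0.1, -3.5]
grip_width: 0.71
```

Emit:
{"name": "move_arm", "arguments": {
  "moves": [
    [0,0,0,0,0,0.0015,0.03],
    [0,0,0,0,0,0.0015,0.03],
    [0,0,0,0,0,0.0015,0.03]
  ]
}}

```text
clock: 33.1
position: [0.5332, 0.329, 0.1496]
ee_rot: [0.813, 0.583, 0.001, -0.0]
ft_force: [-0.8, -1.1, 4.4]
grip_width: 0.713
```

Emit:
{"name": "move_arm", "arguments": {
  "moves": [
    [0,0,0,0,0,0,0.085],
    [0,0,0,0,0,0,0.085],
    [0,0,0,0,0,0,0.085],
    [0,0,0,0,0,0,0.085],
    [0,0,0,0,0,0,0.085],
    [0,0,0,0,0,-0.03,0.085],
    [0,0,0,0,0,-0.07,0.085],
    [0,0,0,0,0,-0.11,0.085],
    [0,0,0,0,0,-0.13,0.085]
  ]
}}

```text
clock: 34.0
position: [0.5337, 0.3291, 0.2827]
ee_rot: [0.813, 0.583, 0.002, -0.0]
ft_force: [0.5, 0.3, 0.2]
grip_width: 0.996
```

```bash
python3 -c "
from h import *
plan((.5529,-.2748,.28))"
```

```text
[0.5337 0.3291 0.2827] 34.0
(0.5529, -0.2748, 0.28) [-0.5658  0.2122  0.0011]
```

Emit:
{"name": "move_arm", "arguments": {
  "moves": [
    [0,0,0,-0.046,0.017,0,0.085],
    [0,0,0,-0.092,0.034,0,0.085],
    [0,0,0,-0.138,0.052,0,0.085],
    [0,0,0,-0.184,0.069,0,0.085],
    [0,0,0,-0.23,0.086,0,0.085],
    [0,0,0,-0.276,0.103,0,0.085],
    [0,0,0,-0.322,0.121,0,0.085],
    [0,0,0,-0.368,0.138,0,0.085],
    [0,0,0,-0.414,0.155,0,0.085],
    [0,0,0,-0.46,0.173,0,0.085]
  ]
}}

```text
clock: 35.0
position: [0.5487, -0.1641, 0.2791]
ee_rot: [0.813, 0.583, 0.001, 0.0]
ft_force: [1.2, 0.5, -0.6]
grip_width: 0.999
```

Emit:
{"name": "move_arm", "arguments": {
  "moves": [
    [0,0,0,-0.045,0.017,0,0.085],
    [0,0,0,-0.085,0.032,0,0.085],
    [0,0,0,-0.106,0.039,0,0.085],
    [0,0,0,-0.106,0.039,0,0.085],
    [0,0,0,-0.106,0.039,0.03,0.085],
    [0,0,0,-0.106,0.039,0.06,0.085],
    [0,0,0,-0.106,0.039,0.09,0.085],
    [0,0,0,-0.106,0.039,0.09,0.085]
  ]
}}

```text
clock: 35.8
position: [0.5505, -0.2727, 0.1851]
ee_rot: [0.812, 0.583, -0.001, -0.003]
ft_force: [0.2, -0.4, 0.0]
grip_width: 0.996
```

```bash
python3 -c "
from h import *
shot('top');plan((.5529,-.2748,.137))"
```

```text
[ 0.5514 -0.2737  0.1878] 35.85
(0.5529, -0.2748, 0.137) [-0.0006  0.0019  0.0508]
```

Emit:
{"name": "move_arm", "arguments": {
  "moves": [
    [0,0,0,0,0.001,0.025,0.085],
    [0,0,0,0,0.001,0.051,0.085],
    [0,0,0,0,0.001,0.051,0.06],
    [0,0,0,0,0.001,0.051,0.04],
    [0,0,0,0,0.001,0.051,0.02],
    [0,0,0,0,0.001,0.051,0.01],
    [0,0,0,0,0.001,0.051,0.01],
    [0,0,0,0,0.001,0.051,0.01],
    [0,0,0,0,0.001,0.051,0.01]
  ],
  "grip_force": 40
}}

```text
clock: 36.75
position: [0.5538, -0.2759, 0.1397]
ee_rot: [0.813, 0.583, 0.001, 0.001]
ft_force: [0.1, 0.4, 6.2]
grip_width: 0.342
```

Emit:
{"name": "move_arm", "arguments": {
  "moves": [
    [0,0,0,0,0,-0.01,0.01],
    [0,0,0,0,0,-0.03,0.01],
    [0,0,0,0,0,-0.06,0.01],
    [0,0,0,0,0,-0.09,0.01],
    [0,0,0,0,0,-0.12,0.01],
    [0,0,0,0,0,-0.15,0.01],
    [0,0,0,0,0,-0.17,0.01],
    [0,0,0,0,0,-0.17,0.01]
  ]
}}

```text
clock: 37.55
position: [0.5534, -0.2765, 0.3115]
ee_rot: [0.813, 0.582, 0.001, 0.002]
ft_force: [0.3, -0.1, -1.8]
grip_width: 0.339
```

```bash
python3 -c "
from h import *
plan((.504,.1785,.31))"
```

```text
[ 0.5534 -0.2765  0.3115] 37.55
(0.504, 0.1785, 0.31) [ 0.4149 -0.193   0.0005]
```

Emit:
{"name": "move_arm", "arguments": {
  "moves": [
    [0,0,0,0.03,-0.014,0,0.01],
    [0,0,0,0.075,-0.035,0,0.01],
    [0,0,0,0.12,-0.056,0,0.01],
    [0,0,0,0.165,-0.077,0,0.01],
    [0,0,0,0.21,-0.098,0,0.01],
    [0,0,0,0.255,-0.119,0,0.01],
    [0,0,0,0.3,-0.14,0,0.01],
    [0,0,0,0.345,-0.161,0,0.01],
    [0,0,0,0.385,-0.179,0,0.01],
    [0,0,0,0.415,-0.193,0,0.01]
  ]
}}

```text
clock: 38.55
position: [0.5019, 0.1826, 0.3071]
ee_rot: [0.812, 0.584, -0.0, -0.0]
ft_force: [0.3, -0.3, -1.8]
grip_width: 0.338
```

Emit:
{"name": "move_arm", "arguments": {
  "moves": [
    [0,0,0,0,0,0.0,0.01],
    [0,0,0,0,0,0.03,0.01],
    [0,0,0,0,0,0.07,0.01],
    [0,0,0,0,0,0.11,0.01],
    [0,0,0,0,0,0.135,0.01],
    [0,0,0,0,0,0.145,0.01],
    [0,0,0,0,0,0.145,0.01],
    [0,0,0,0,0,0.145,0.01]
  ]
}}

```text
clock: 39.35
position: [0.5039, 0.1794, 0.164]
ee_rot: [0.813, 0.582, 0.001, 0.0]
ft_force: [-0.2, 0.6, -1.9]
grip_width: 0.339
```

```bash
python3 -c "
from h import *
plan((.504,.1785,.1507));s=shot('side');p=manip.get_obs()['position'];print(proj('side',[p*[1,1,0]+[0,0,.06]]))
cv2.imwrite('pics/k.png',cv2.resize(s[110:240,180:310],(520,520)))"
```

```text
[0.5039 0.1794 0.164 ] 39.35
(0.504, 0.1785, 0.1507) [-0.0008  0.0003  0.0133]
[[261.6166223  204.94920595]]
```

View pics/k.png

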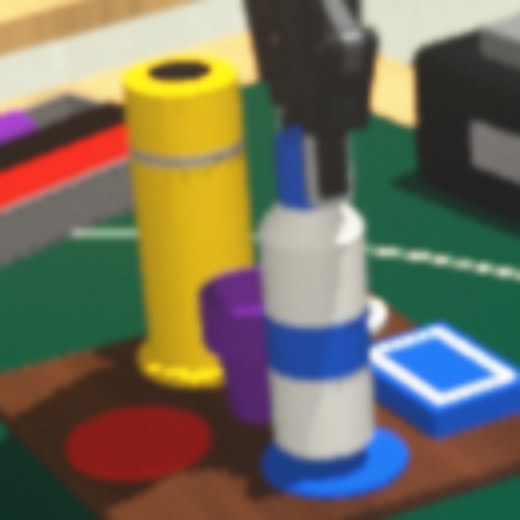

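Emit:
{"name": "move_arm", "arguments": {
  "moves": [
    [0,0,0,-0.0005,0.0015,0.007,0.01],
    [0,0,0,-0.0005,0.0015,0.011,0.01],
    [0,0,0,-0.0005,0.0015,0.0135,0.01],
    [0,0,0,-0.0005,0.0015,0.0135,0.01],
    [0,0,0,-0.0005,0.0015,0.0135,0.01]
  ]
}}

```text
clock: 39.9
position: [0.5052, 0.1787, 0.1507]
ee_rot: [0.813, 0.583, 0.001, -0.0]
ft_force: [-1.9, -0.2, 10.2]
grip_width: 0.336
```

Emit:
{"name": "move_arm", "arguments": {
  "moves": [
    [0,0,0,0,0,-0.001,0.01],
    [0,0,0,0,0,-0.001,0.085],
    [0,0,0,0,0,-0.001,0.085],
    [0,0,0,0,0,-0.001,0.085],
    [0,0,0,0,0,-0.001,0.085],
    [0,0,0,0,0,-0.001,0.085],
    [0,0,0,0,0,-0.03,0.085],
    [0,0,0,0,0,-0.07,0.085],
    [0,0,0,0,0,-0.11,0.085],
    [0,0,0,0,0,-0.13,0.085]
  ]
}}

```text
clock: 40.9
position: [0.5054, 0.1786, 0.2828]
ee_rot: [0.813, 0.583, 0.002, 0.0]
ft_force: [0.7, -0.5, -0.6]
grip_width: 0.997
```

```bash
python3 -c "
from h import *
plan((.468,-.2795,.28))"
```

```text
[0.5054 0.1786 0.2828] 40.9
(0.468, -0.2795, 0.28) [-0.4459  0.1118  0.0016]
```

Emit:
{"name": "move_arm", "arguments": {
  "moves": [
    [0,0,0,-0.045,0.011,0,0.085],
    [0,0,0,-0.09,0.023,0,0.085],
    [0,0,0,-0.135,0.034,0,0.085],
    [0,0,0,-0.18,0.045,0,0.085],
    [0,0,0,-0.225,0.056,0,0.085],
    [0,0,0,-0.27,0.068,0,0.085],
    [0,0,0,-0.315,0.079,0,0.085],
    [0,0,0,-0.36,0.09,0,0.085],
    [0,0,0,-0.405,0.102,0,0.085],
    [0,0,0,-0.446,0.112,0,0.085]
  ]
}}

```text
clock: 41.9
position: [0.467, -0.2819, 0.2797]
ee_rot: [0.813, 0.583, 0.001, 0.0]
ft_force: [1.2, 1.0, -0.2]
grip_width: 0.996
```

Emit:
{"name": "move_arm", "arguments": {
  "moves": [
    [0,0,0,0,0,0,0.085],
    [0,0,0,0,0,0.03,0.085],
    [0,0,0,0,0,0.07,0.085],
    [0,0,0,0,0,0.1,0.085],
    [0,0,0,0,0,0.1,0.085],
    [0,0,0,0,0,0.1,0.085]
  ]
}}

```text
clock: 42.5
position: [0.4676, -0.2798, 0.1801]
ee_rot: [0.813, 0.583, -0.0, 0.0]
ft_force: [-0.2, -0.2, 0.2]
grip_width: 0.993
```

```bash
python3 -c "
from h import *
plan((.468,-.2795,.114))"
```

```text
[ 0.4676 -0.2798  0.1801] 42.5
(0.468, -0.2795, 0.114) [0.0004 0.0003 0.0661]
```

Emit:
{"name": "move_arm", "arguments": {
  "moves": [
    [0,0,0,0,0,0.03,0.085],
    [0,0,0,0,0,0.055,0.085],
    [0,0,0,0,0,0.066,0.085],
    [0,0,0,0,0,0.066,0.085],
    [0,0,0,0,0,0.066,0.04],
    [0,0,0,0,0,0.066,0.03],
    [0,0,0,0,0,0.066,0.03],
    [0,0,0,0,0,0.066,0.03],
    [0,0,0,0,0,0.066,0.03]
  ],
  "grip_force": 50
}}

```text
clock: 43.4
position: [0.4686, -0.2801, 0.1151]
ee_rot: [0.813, 0.583, 0.001, 0.001]
ft_force: [-1.1, 2.4, 7.4]
grip_width: 0.663
```

Emit:
{"name": "move_arm", "arguments": {
  "moves": [
    [0,0,0,0,0,-0.01,0.03],
    [0,0,0,0,0,-0.03,0.03],
    [0,0,0,0,0,-0.06,0.03],
    [0,0,0,0,0,-0.09,0.03],
    [0,0,0,0,0,-0.12,0.03],
    [0,0,0,0,0,-0.15,0.03],
    [0,0,0,0,0,-0.18,0.03],
    [0,0,0,0,0,-0.2,0.03],
    [0,0,0,0,0,-0.2,0.03]
  ]
}}

```text
clock: 44.3
position: [0.4679, -0.2808, 0.3162]
ee_rot: [0.813, 0.582, 0.001, 0.002]
ft_force: [-0.0, -0.9, -3.0]
grip_width: 0.664
```

```bash
python3 -c "
from h import *
plan((.4434,.2675,.32))"
```

```text
[ 0.4679 -0.2808  0.3162] 44.3
(0.4434, 0.2675, 0.32) [ 0.5113 -0.1996 -0.0044]
```

Emit:
{"name": "move_arm", "arguments": {
  "moves": [
    [0,0,0,0.03,-0.012,0,0.03],
    [0,0,0,0.075,-0.029,0,0.03],
    [0,0,0,0.12,-0.047,0,0.03],
    [0,0,0,0.165,-0.064,0,0.03],
    [0,0,0,0.21,-0.082,0,0.03],
    [0,0,0,0.255,-0.1,0,0.03],
    [0,0,0,0.3,-0.117,0,0.03],
    [0,0,0,0.345,-0.135,0,0.03],
    [0,0,0,0.39,-0.152,0,0.03],
    [0,0,0,0.43,-0.168,0,0.03]
  ]
}}

```text
clock: 45.3
position: [0.4453, 0.1833, 0.3122]
ee_rot: [0.813, 0.583, -0.001, -0.0]
ft_force: [0.8, -0.2, -3.0]
grip_width: 0.658
```

Emit:
{"name": "move_arm", "arguments": {
  "moves": [
    [0,0,0,0.04,-0.016,0,0.03],
    [0,0,0,0.07,-0.027,0,0.03],
    [0,0,0,0.081,-0.0315,0,0.03],
    [0,0,0,0.081,-0.0315,0,0.03],
    [0,0,0,0.081,-0.0315,0,0.03]
  ]
}}

```text
clock: 45.8
position: [0.4428, 0.2665, 0.3128]
ee_rot: [0.813, 0.582, -0.001, 0.0]
ft_force: [0.8, -0.5, -3.0]
grip_width: 0.66
```

```bash
python3 -c "
from h import *
plan((.4434,.2675,.126))"
```

```text
[0.4428 0.2665 0.3128] 45.8
(0.4434, 0.2675, 0.126) [0.0014 0.0003 0.1868]
```

Emit:
{"name": "move_arm", "arguments": {
  "moves": [
    [0,0,0,0.0005,0,0.03,0.03],
    [0,0,0,0.0005,0,0.065,0.03],
    [0,0,0,0.0005,0,0.1,0.03],
    [0,0,0,0.0005,0,0.135,0.03],
    [0,0,0,0.0005,0,0.16,0.03],
    [0,0,0,0.0005,0,0.172,0.03],
    [0,0,0,0.0005,0,0.175,0.03],
    [0,0,0,0.0005,0,0.175,0.03]
  ]
}}

```text
clock: 46.6
position: [0.4433, 0.2683, 0.1391]
ee_rot: [0.813, 0.582, 0.0, -0.0]
ft_force: [0.2, 0.2, -3.6]
grip_width: 0.663
```

```bash
python3 -c "
from h import *
plan((.4434,.2675,.126))
s=shot('side');p=manip.get_obs()['position']
m=mask(s,(0,130,40),(10,255,255))|mask(s,(172,130,40),(180,255,255))
for z in (.05,.10):
    u=proj('side',[p*[1,1,0]+[0,0,z]])[0];y=int(u[1]);x=np.where(m[y,170:250])[0]+170;print(u,x.min(),x.max(),(x.min()+x.max())/2)"
```

```text
[0.4433 0.2683 0.1391] 46.6
(0.4434, 0.2675, 0.126) [-0.0007  0.0004  0.0131]
[212.23290698 204.98648825] 185 226 205.5
[209.7609198  183.16203662] 197 224 210.5
```

Emit:
{"name": "move_arm", "arguments": {
  "moves": [
    [0,0,0,-0.001,0,0.007,0.03],
    [0,0,0,-0.001,0,0.011,0.03],
    [0,0,0,-0.001,0,0.0135,0.03],
    [0,0,0,-0.001,0,0.0135,0.03],
    [0,0,0,-0.001,0,0.0135,0.03]
  ]
}}

```text
clock: 47.15
position: [0.4428, 0.2681, 0.1259]
ee_rot: [0.813, 0.583, 0.001, -0.0]
ft_force: [-1.8, -1.4, 7.1]
grip_width: 0.664
```

Emit:
{"name": "move_arm", "arguments": {
  "moves": [
    [0,0,0,0,0,-0.0005,0.085],
    [0,0,0,0,0,-0.0005,0.085],
    [0,0,0,0,0,-0.0005,0.085],
    [0,0,0,0,0,-0.0005,0.085],
    [0,0,0,0,0,-0.0005,0.085],
    [0,0,0,0,0,-0.0005,0.085],
    [0,0,0,0,0,-0.03,0.085],
    [0,0,0,0,0,-0.07,0.085],
    [0,0,0,0,0,-0.12,0.085],
    [0,0,0,0,0,-0.16,0.085]
  ]
}}

```text
clock: 48.15
position: [0.4425, 0.2676, 0.2875]
ee_rot: [0.813, 0.583, 0.001, -0.0]
ft_force: [0.1, 0.9, -0.2]
grip_width: 0.998
```

Emit:
{"name": "move_arm", "arguments": {
  "moves": [
    [0,0,0,-0.045,0.011,0,0.085],
    [0,0,0,-0.09,0.023,0,0.085],
    [0,0,0,-0.135,0.034,0,0.085],
    [0,0,0,-0.18,0.045,0,0.085],
    [0,0,0,-0.225,0.056,0,0.085],
    [0,0,0,-0.27,0.068,0,0.085],
    [0,0,0,-0.315,0.079,0,0.085],
    [0,0,0,-0.36,0.09,0,0.085],
    [0,0,0,-0.405,0.102,0,0.085],
    [0,0,0,-0.405,0.102,0,0.085]
  ]
}}

```text
clock: 49.15
position: [0.4078, -0.1547, 0.2851]
ee_rot: [0.815, 0.579, 0.001, 0.0]
ft_force: [0.7, 1.0, -0.4]
grip_width: 0.993
```

```bash
python3 -c "
from h import *
t=shot('top');s=shot('side')
C={'can':((0,0,200),(180,60,255)),'flask':((22,150,180),(32,255,255))}
cv2.imwrite('pics/l.png',np.hstack([cv2.resize(t[180:320,90:250],(400,350),interpolation=2),cv2.resize(s[110:250,170:330],(400,350),interpolation=2)]))
for n,(P,h) in {'can':((.4434,.267),.166),'bottle':((.504,.1787),.181),'flask':((.532,.328),.180),'lowcup':((.5178,.2535),.082)}.items(): 
  u=proj('top',[P+(h,)])[0];v=proj('side',[P+(h,)])[0]
  print(n,'top crop',((u-[90,180])*2.5).round(),'side crop',((v-[170,110])*2.5+[400,0]).round())"
```

```text
can top crop [153. 291.] side crop [492. 108.]
bottle top crop [290. 194.] side crop [620.  99.]
flask top crop [ 57. 147.] side crop [536.  46.]
lowcup top crop [215. 186.] side crop [585. 181.]
```

View pics/l.png

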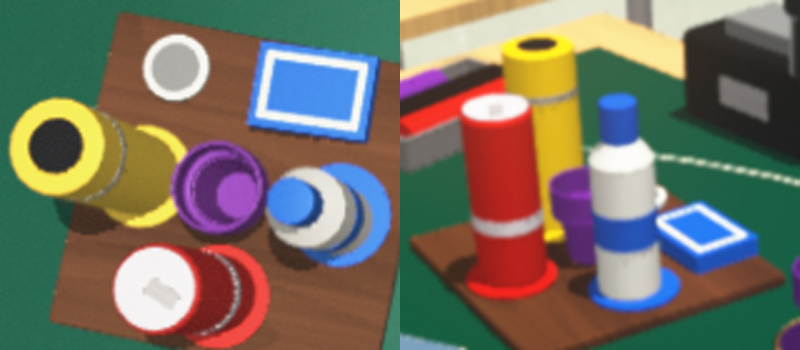

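```bash
python3 -c "
from h import *
t=shot('top');s=shot('side')
m=mask(t,(100,170,90),(120,255,255));m[:,:190]=0;m[:,222:]=0;m[:240]=0;m[275:]=0
k=max(cv2.findContours(m,0,1)[0],key=cv2.contourArea);x,y,w,h=cv2.boundingRect(k);print('cap',x,y,w,h)
g=mask(s,(0,0,90),(180,70,255))
for y in(180,186,212,216,220): 
    x=np.where(g[y,235:290])[0]+235; print(y,x.min(),x.max()) if len(x) else 0
for z,c in((.13,(.504,.1787)),(.03,(.504,.1787))): print(z,proj('side',[c+(z,)])[0])
print(proj('top',[(.504,.1787,.181)]))
print(manip.get_obs()['clock'])"
```

```text
cap 197 252 21 18
180 246 272
186 246 277
212 248 273
216 248 275
220 248 273
0.13 [259.72074297 173.66635217]
0.03 [262.73942074 218.05508516]
[[206.02588428 257.42176157]]
49.35
```

```bash
python3 -c "
from workcell import manip
print(manip.hand_in())"
```

```text
the job is handed in; nothing more can be done
None
```

I handed the job in at about 49 s of the 144 s allowed; no verdict came back. The can, bottle and flask went to the black tray. I then moved only the top cup to the cork mat nearest the base and put the three back on their red, blue and yellow coasters.

- **Can, bottle and flask:** the last pictures show all three upright on their own coasters. The can and flask are within about 2 mm of centre. The bottle looked about 3–4 mm off centre, inside the 12 mm limit, so I left it.
- **Top cup:** when last checked, just after placing, it stood about 1 mm from the mat's centre.
- **Lower cup:** it still stands upright, within about 2 mm of where I estimated it at the start.
- **Gripper:** it was open and clear of everything at hand-in.

No check failed. The cameras and the gripper readings differed by up to about 3 mm on where things stood.

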